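# Clip an umbrella handle and seat its shaft

## Robot

A 6-joint arm with a two-finger parallel gripper is mounted at the origin on the work surface. World frame = base frame: x ahead of the robot, y to its left, z up, the work surface at z = 0. Lengths are in m, angles in degrees, forces in N, time in s.
With the tool pointing down it reaches from about 0.375 to 0.75 m from the base axis. Payload 9 kg.
Tool frame: the origin (TCP) lies where the fingers leave the gripper's body, on its centre line; the fingertips stand 73 mm ahead of it and the grasp point (between the pads) lies 54 mm ahead of it (robot.tip_reach is the distance from the TCP to the fingertips, in m); z points along the fingers, y is the line along which they close (so a half turn about z gives the same grasp; the last joint's range is limited). The gripper opens to 85 mm and grips with 20 to 120 N. Pads are 22 mm wide; open, the fingers measure 114 mm over their backs; the gripper's body (76 mm by 85 mm) begins 54 mm behind the grasp point. The pads swing forward as they close: fully open they stand 13 mm farther back than shut.
Start: joints at [-88.505, 5.964, 5.575, 89.605, 0, 77.527], TCP at [0.145, -0.582, 0.304] pointing down, gripper open.
Joint ranges: [-171.21, 171.21], [-48.23, 106.86], [-62.78, 66.21], [-105.2, 120.99], [-86.42, 89.51], [-180, 180]. Speed limits (degrees/s): [127.2, 127.2, 147.25, 180, 180, 180].

## Interface

Orientations are given as [roll, pitch, yaw] about the fixed x, y, z axes, in that order (R = Rz(yaw) Ry(pitch) Rx(roll)).
In Python, from plant import robot gives the robot as it stands. Calls block until the motion is done:
- robot.move_pose(position, orientation): joint-space move of the TCP to a pose.
- robot.line_to(position, vel=0.15, rotation=None, guard=None): straight line of the TCP; rotation=None keeps the orientation; vel is the mean speed in m/s. With guard (N) it stops when the force on the tool has changed by that much, and returns True; else False.
- robot.goto_joints(angles): joint-space move.
- robot.set_gripper(opening): finger opening in m; the grip force is fixed at half the most; returns when the fingers have stopped.
- robot.pause(seconds).
- robot.ik(position, orientation): joint angles nearest the present ones, or None.
- robot.observe(): the state.
- robot.grab_frame(name): name is "side" or "top"; returns the picture (384x512x3 uint8, blue, green, red); there is no depth.
- robot.get_calibration(name): a dict with "vertical_fov" (degrees; the focal length in pixels is half the picture's height over the tangent of half this angle, whatever the lens; pixels are square), "cx", "cy" (the principal point, pixels), "k1" (the pictures are not rectified: a ray, as slopes to the right and down, at radius r is drawn at 1 + k1 r^2 times it, then the intrinsics apply), "rvec" (rotation vector, rad) and "tvec" (3), from world to camera coordinates, as OpenCV has them. Camera axes: x right, y down, z forward; pixel columns grow to the right and rows downward; lengths in m; the calibration is good to about 2 mm. A picture is of the moment at which its call begins. get_calibration takes no time and is no camera call.
A pose or a line that the arm cannot do raises robot.IKError and nothing moves.
- robot.job_done(): hands the job in; it is judged then, once.
The state is a dict: "time": time; "q": joint angles; "qvel": joint speeds; "joint_torque": joint torques, N m; "tool_pos": TCP position; "tcp_rot": TCP orientation; "ft_force": force on the tool from outside, world axes, zero at the start; "torque": the same for the moment, N m; "gripper_width": finger opening in m; "gripper_force": force on a finger pad.
Only numpy, scipy, OpenCV 4.12 (cv2) and the standard library are available. Lean on these libraries where they do the work, as an engineer would, in place of code of your own. Each camera call takes 0.05 s, during which the arm holds its last target. There are 200 camera calls.

## Task

Press the umbrella handle, socket upwards, down between the two spring clips of the blue holder until it sits fully home and both clips have snapped shut over its ends. Then take the pale wooden shaft from its stand and drop it, banded end down, into the handle's socket until it bottoms out and stands there by itself. Leave the black shaft, hammer, awl and cup of ferrules where they are.

Things in the scene. Friction and masses are not known exactly. Their poses are not given: they have to be found in the camera images.
- handle_center (a point): Centre, half-way up, of the loose brown wooden umbrella handle: a crosspiece 140 mm long along its x axis. Its square middle block is 44 mm (x) by 34 mm (y) by 36 mm high with a flat underside, lying on the bench at the start. Two round arms 30 mm in diameter, their axis 1 mm below this point, end in brass cones. z up, out of the socket. About 0.18 kg; both ends alike.
- handle_end (a point): Middle of the tip of one of the handle's two brass cone ends, 70 mm from the handle's centre along its +x. Each cone narrows from 30 mm to 6 mm in diameter over the last 9 mm.
- socket_mouth (a point): Centre of the socket's mouth in the top of the handle's middle block, 18 mm above the handle's centre. The socket is a round blind hole 16.5 mm wide, chamfered 2.5 mm at the mouth, 24 mm deep along the handle's -z.
- socket_floor (a point): Centre of the floor of that socket, 24 mm below its mouth, 6 mm below the handle's centre.
- holder_seat (a point): Where the handle's centre lies when fully home in the holder, 50 mm above the bench. x axis along the holder from clip to clip, z up; the handle may go either way round. Pressed straight down, the handle meets the clips' noses about 27 mm above home, spreads them, passes them about 13 mm above home, and they snap back over its ends. Pressing takes about 10 to 18 N: grip firmly.
- holder: Holder fixed to the bench; origin under its middle, x from clip to clip. Blue base 180 x 70 x 12 mm; black pedestal 40 mm (x) by 24 mm (y), top at 32 mm, carries the handle's middle block; four aluminium cheeks 46 mm either side of the middle along x take the round arms between them, 35 mm apart in y, tops at 48 mm. Fingers have free room beside the pedestal down to the base.
- clip_a_nose (a point): Middle of the round steel nose (8 mm in diameter, 26 mm long across) of the clip at the holder's +x end; 68 mm from the holder's middle and 63.5 mm above the bench when shut.
- clip_b_nose (a point): The same for the clip at the holder's -x end.
- clip_a (a joint): Outward swing of the clip at the holder's +x end, a steel leaf hinged 12 mm above the bench: 0 rad upright (shut), about 0.12 rad when the handle's end passes, stop at 0.35. Its spring (1.6 Nm/rad, 0.18 Nm at 0) pushes it back to 0.
- clip_b (a joint): The same for the clip at the holder's -x end.
- shaft_center (a point): Centre of the loose pale wooden shaft: a round rod 14 mm in diameter and 160 mm long, with a brass band 24 to 29 mm above its foot, standing upright in one of the two holes of the stand, its foot 15 mm above the bench. z axis along it, up from the foot. Mass about 0.05 kg. In the handle's socket its foot is on the socket floor and the lower edge of the band is level with the mouth.
- shaft_foot (a point): Centre of the lower end (foot) of the pale shaft, 80 mm below its centre.
- black_shaft_center (a point): Centre of a black shaft of the same size with a steel band, standing in the stand's other hole; leave it there.
- stand: Plywood stand fixed to the bench, 160 mm (x) by 56 mm (y) by 45 mm high; origin under its centre. Two upright holes 16.5 mm wide and 30 mm deep on its x axis, 45 mm either side of the middle; which shaft stands in which hole varies.
- hammer: Hammer 240 mm long, 26 mm thick, with a yellow handle, lying across on the bench beyond the holder; origin under its middle; leave it.
- ferrule_cup: Clear cup of brass ferrules, 72 mm wide at the rim and 85 mm high; origin under its centre; leave it.
- awl: Yellow-handled awl 133 mm long, 30 mm thick, lying on the bench; origin under its middle; leave it.
There are look-alikes about, which are no part of the job. Several things look just like the part that bears handle_center: the one meant starts nearest to the robot's base.

How it is judged (in metres and radians):
On the way, in this order (a step that is already met when the one before it is completed fails the run):
1. The handle is snapped into the holder: fully home, socket up, both clips shut over its ends (horizontal distance between handle_center and holder_seat below 0.006 m and z of handle_center in the frame of holder_seat between -0.003 and 0.003 m and angle between the x axis of handle_center and the x axis of holder_seat, either way round below 0.06 rad and angle between handle_center's own z axis and vertical below 0.06 rad and value of joint each of clip_a, clip_b below 0.05 rad), for 0.2 s.
2. The pale shaft stands on the floor of the handle's socket, foot down, the handle still home (all of step 1 and horizontal distance between shaft_foot and socket_floor below 0.004 m and z of shaft_foot in the frame of socket_floor between -0.004 and 0.003 m and z of shaft_center in the frame of socket_floor above 0.07 m and angle between the z axis of shaft_center and the z axis of handle_center, either way round below 0.15 rad), for 0.2 s.
At the end, for the whole second after the job is handed in: Handle centre within 6 mm (level) and 3 mm (height) of home, in line and upright within 0.06 rad, both clips within 0.05 rad of shut; pale shaft foot down in the socket, within 4 mm of its centre and 3 mm of its floor, within 0.15 rad of its axis; both at rest (all of step 2 and linear speed of handle below 0.01 m/s and linear speed of shaft below 0.02 m/s); the robot touches nothing.
It fails at once if The black shaft is moved more than 30 mm (distance of black_shaft_center from where it was at the start of the episode above 0.03 m).
It fails at once if The hammer, the awl or the cup is moved more than 30 mm, or the cup tipped over (distance of any of hammer, awl, ferrule_cup from where it was at the start of the episode above 0.03 m or angle between ferrule_cup's own z axis and vertical above 0.6 rad).
It also fails if it takes over 58 s, if anything falls off the work surface, if the arm or the gripper's body presses on something with over 40 N, if the wrist force passes 120 N, or if a joint passes its speed limit or range.

## Working session

There is one attempt and no reset: what is moved stays moved. The work goes in short steps, each a Python script; the robot and the scene stay as the last script left them, time stands still between calls to the robot, and variables do not carry over. Pictures are saved under pics/ and viewed, at most 10 in all, crops included, and the job is handed in when it is done.

```bash
mkdir -p pics && ls
cat > h.py <<'E'
import numpy as np, cv2
from plant import robot
def cal(n):
    c=robot.get_calibration(n); f=192/np.tan(np.radians(c["vertical_fov"]/2))
    return f,c["cx"],c["cy"],c["k1"],cv2.Rodrigues(np.array(c["rvec"],float))[0],np.array(c["tvec"],float).ravel()
def K(n):
    f,cx,cy,k1,R,t=cal(n); return np.array([[f,0,cx],[0,f,cy],[0,0,1.]]),np.array([k1,0,0,0.]),R,t
def ray(n,uv):
    k,d,R,t=K(n); p=cv2.undistortPoints(np.array([[uv]],float),k,d)[0,0]
    return -R.T@t, R.T@np.array([p[0],p[1],1])
def onz(n,uv,z):
    o,d=ray(n,uv); return o+d*(z-o[2])/d[2]
def proj(n,P):
    k,d,R,t=K(n); return cv2.projectPoints(np.array(P,float).reshape(-1,3),cv2.Rodrigues(R)[0],t,k,d)[0].reshape(-1,2)
def tri(a,b):
    (o1,d1),(o2,d2)=ray(*a),ray(*b); A=np.stack([d1,-d2],1); s=np.linalg.lstsq(A,o2-o1,rcond=None)[0]
    p,q=o1+s[0]*d1,o2+s[1]*d2; return (p+q)/2,np.linalg.norm(p-q)
E
python3 - <<'E'
from h import *
for n in("side","top"):
    im=robot.grab_frame(n); cv2.imwrite(f"pics/{n}0r.png",im); cv2.imwrite(f"pics/{n}0.png",cv2.resize(im,(800,600),interpolation=cv2.INTER_CUBIC))
    print(n,robot.get_calibration(n), -K(n)[2].T@K(n)[3])
print(robot.observe())
E
```

```text
pics
side {'vertical_fov': 43.28542528460531, 'cx': 251.92207975572688, 'cy': 191.58298249534965, 'k1': -0.13438065142747244, 'rvec': array([ 0.37564364, -2.70636378,  1.34536689]), 'tvec': array([0.52645777, 0.2290509 , 1.20495798])} [0.31478943 0.93409358 0.89995701]
top {'vertical_fov': 51.639819764701, 'cx': 258.28044127737445, 'cy': 188.92528155985153, 'k1': -0.14087192393184408, 'rvec': array([ 2.17257691, -2.14462307,  0.16861112]), 'tvec': array([-0.10482396,  0.59458529,  1.2231239 ])} [ 0.42233264 -0.07497613  1.29482258]
{'time': 0.1, 'q': array([-8.85057080e+01,  5.99611414e+00,  5.53306546e+00,  8.96055773e+01,
       -7.23721896e-04,  7.75280592e+01]), 'qvel': array([ 0.09475353, -0.07534695,  0.11054876,  0.04855488,  0.02983994,
        0.13316054]), 'joint_torque': array([ 6.53601252e-03, -5.58206391e+01,  5.04720783e+01,  1.30110048e-02,
       -2.64245255e-04,  5.78738252e-06]), 'tool_pos': array([ 0.14482445, -0.5820417 ,  0.30320556]), 'tcp_rot': array([-1.79932837e+02, -1.41139260e-02,  1.39662250e+01]), 'ft_force': array([ 0.01442301, -0.13677608, -1.58822334]), 'torque': array([-0.01655018,  0.01779064, -0.01364857]), 'gripper_force': 0.0, 'gripper_width': 0.08572768200842965}
```

View pics/top0.png

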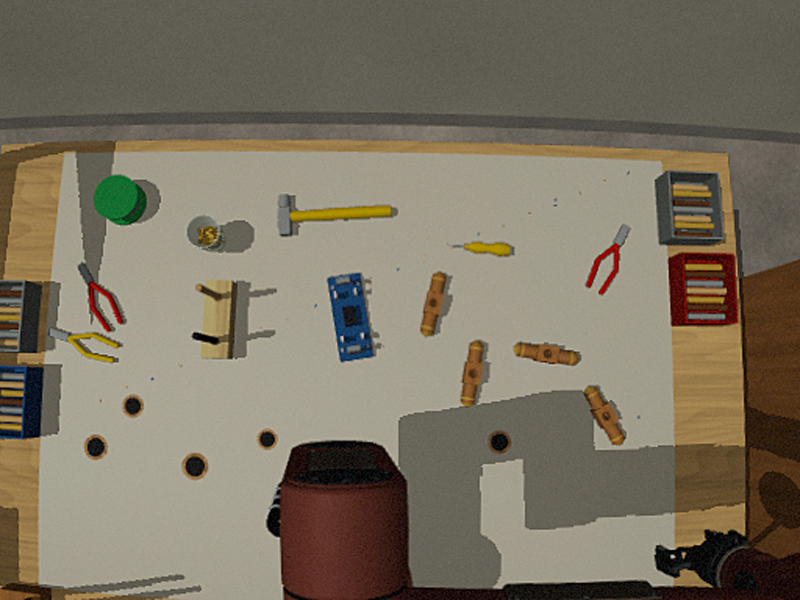

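View pics/side0.png

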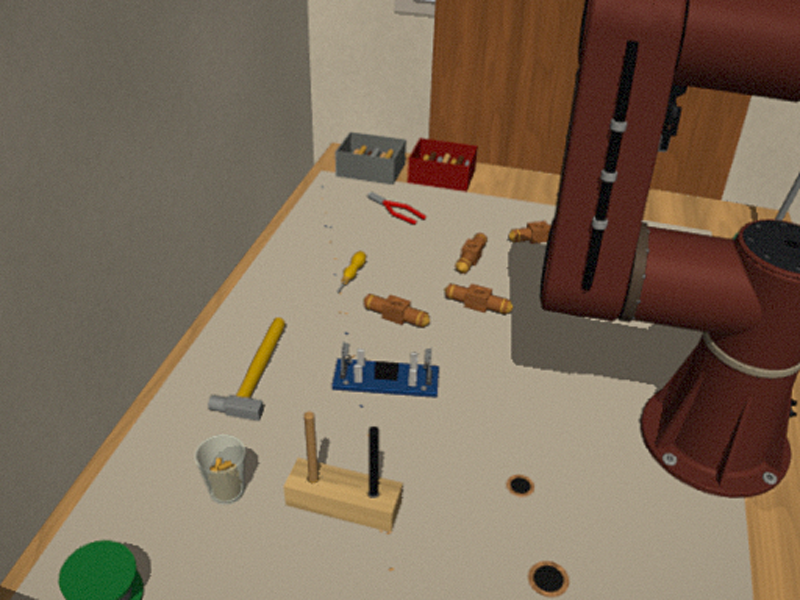

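The top view, at 800x600 scale, shows four look-alike handles at (434,303), (472,373), (547,353) and (604,415). The holder is at (350,316), the stand at (219,319), the pale shaft's top at about (199,288) and the black shaft's top at about (194,336). Next I'll measure all of these and see which handle is nearest the base.

```bash
cat > m.py <<'E'
from h import *
S=512/800
def blobs(im,lo,hi,amin):
    m=cv2.inRange(cv2.cvtColor(im,cv2.COLOR_BGR2HSV),lo,hi)
    m=cv2.morphologyEx(m,cv2.MORPH_CLOSE,np.ones((3,3)))
    return [c for c in cv2.findContours(m,cv2.RETR_EXTERNAL,cv2.CHAIN_APPROX_NONE)[0] if cv2.contourArea(c)>amin]
E
python3 - <<'E'
from m import *
im=cv2.imread("pics/top0r.png"); hsv=cv2.cvtColor(im,cv2.COLOR_BGR2HSV)
for p in [(434,290),(472,360),(536,351),(600,405),(350,280),(219,340),(205,290),(360,212)]: print(p,hsv[int(p[1]*S),int(p[0]*S)])
for c in blobs(im,(5,110,50),(22,255,255),150):
    M=cv2.moments(c); u=(M['m10']/M['m00'],M['m01']/M['m00'])
    (r,s,a)=cv2.minAreaRect(c); P=onz("top",u,0.02)
    pts=np.array([onz("top",q.astype(float),0.018)[:2] for q in c[:,0]])
    ev,V=np.linalg.eigh(np.cov(pts.T)); v=V[:,1]; e=(pts-pts.mean(0))@v
    print("brown",np.round(np.array(u)/S),"P",P.round(4),"dist",np.hypot(*P[:2]).round(3),"yaw",np.degrees(np.arctan2(v[1],v[0])).round(1),"len",np.ptp(e).round(4),"mid",(pts.mean(0)+v*(e.max()+e.min())/2).round(4))
for c in blobs(im,(100,120,40),(125,255,255),150):
    r=cv2.minAreaRect(c); b=[onz("top",q,0.012)[:2] for q in cv2.boxPoints(r)]
    b=np.array(b); print("blue",np.round(np.array(r[0])/S),b.mean(0).round(4),[np.linalg.norm(b[i]-b[i-1]).round(4) for i in range(4)],[np.degrees(np.arctan2(*(b[i]-b[i-1])[::-1])).round(1) for i in range(4)])
a=im[165:240,195:250]; b=im[190:290,255:405]
A=cv2.resize(a,(400,545),interpolation=cv2.INTER_CUBIC)
B=cv2.resize(b,(390,260),interpolation=cv2.INTER_CUBIC)
s=cv2.imread("pics/side0r.png")[205:345,175:290]; C=cv2.resize(s,(390,285),interpolation=cv2.INTER_CUBIC)
cv2.imwrite("pics/c1.png",np.hstack([A,np.vstack([B,C])]))
E
```

```text
(434, 290) [ 14 176 138]
(472, 360) [ 15 179 144]
(536, 351) [ 15 165 133]
(600, 405) [ 14 180 133]
(350, 280) [143  32  32]
(219, 340) [ 21 112  80]
(205, 290) [ 16 168  50]
(360, 212) [ 25 255 171]
brown [ 84. 595.] P [-0.0434  0.5635  0.02  ] dist 0.565 yaw 92.5 len 0.2505 mid [-0.0424  0.5187]
brown [689. 579.] P [ 0.004  -0.7057  0.02  ] dist 0.706 yaw 75.3 len 0.0912 mid [-5.000e-04 -7.149e-01]
brown [336. 540.] P [0.0994 0.0325 0.02  ] dist 0.105 yaw 133.7 len 0.3099 mid [0.095  0.0344]
brown [194. 465.] P [0.2417 0.3257 0.02  ] dist 0.406 yaw 45.5 len 0.0525 mid [0.2415 0.3258]
brown [ 18. 517.] P [0.1108 0.7178 0.02  ] dist 0.726 yaw -179.4 len 0.3583 mid [0.1032 0.7183]
brown [ 95. 447.] P [0.2713 0.5424 0.02  ] dist 0.606 yaw 57.0 len 0.0511 mid [0.2709 0.5433]
brown [604. 415.] P [ 0.3541 -0.5159  0.02  ] dist 0.626 yaw -149.3 len 0.1387 mid [ 0.3535 -0.5169]
brown [ 11. 392.] P [0.3765 0.7456 0.02  ] dist 0.835 yaw 91.5 len 0.0553 mid [0.3761 0.7468]
brown [546. 353.] P [ 0.4812 -0.395   0.02  ] dist 0.623 yaw 81.6 len 0.1349 mid [ 0.4814 -0.3943]
brown [471. 373.] P [ 0
[... 465 characters left out ...]

brown [690. 194.] P [ 0.8346 -0.7332  0.02  ] dist 1.111 yaw 88.9 len 0.0943 mid [ 0.8349 -0.7343]Traceback (most recent call last):
  File "<stdin>", line 7, in <module>
  File "h.py", line 12, in onz
    o,d=ray(n,uv); return o+d*(z-o[2])/d[2]
        ~~~^^^^^^
  File "h.py", line 9, in ray
    k,d,R,t=K(n); p=cv2.undistortPoints(np.array([[uv]],float),k,d)[0,0]
            ~^^^
  File "h.py", line 7, in K
    f,cx,cy,k1,R,t=cal(n); return np.array([[f,0,cx],[0,f,cy],[0,0,1.]]),np.array([k1,0,0,0.]),R,t
                   ~~~^^^
  File "h.py", line 4, in cal
    c=robot.get_calibration(n); f=192/np.tan(np.radians(c["vertical_fov"]/2))
ValueError: time passes only in moves, steps and waits
```

Handle candidates: (434,303) at 0.604 m, (472,373) at 0.500 m, (547,353) at 0.623 m and (604,415) at 0.626 m. The one at (472,373) is clearly nearest. I'll cache the calibration, then locate the holder and stand.

```bash
sed -i 's/^def cal(n)/import functools\n@functools.cache\ndef cal(n)/' h.py
python3 - <<'E'
from m import *
im=cv2.imread("pics/top0r.png")
for c in blobs(im,(100,120,40),(125,255,255),150):
    r=cv2.minAreaRect(c); b=[onz("top",q,0.012)[:2] for q in cv2.boxPoints(r)]
    b=np.array(b); print("blue",np.round(np.array(r[0])/S),b.mean(0).round(4),[np.linalg.norm(b[i]-b[i-1]).round(4) for i in range(4)],[np.degrees(np.arctan2(*(b[i]-b[i-1])[::-1])).round(1) for i in range(4)])
a=im[165:240,195:250]; b=im[190:290,255:405]
A=cv2.resize(a,(400,545),interpolation=cv2.INTER_CUBIC)
B=cv2.resize(b,(390,260),interpolation=cv2.INTER_CUBIC)
s=cv2.imread("pics/side0r.png")[205:345,175:290]; C=cv2.resize(s,(390,285),interpolation=cv2.INTER_CUBIC)
cv2.imwrite("pics/c1.png",np.hstack([A,np.vstack([B,C])]))
E
```

```text
blue [349. 316.] [0.5547 0.0147] [np.float64(0.1768), np.float64(0.0689), np.float64(0.177), np.float64(0.0678)] [np.float64(10.9), np.float64(-79.6), np.float64(-169.5), np.float64(100.3)]
```

View pics/c1.png

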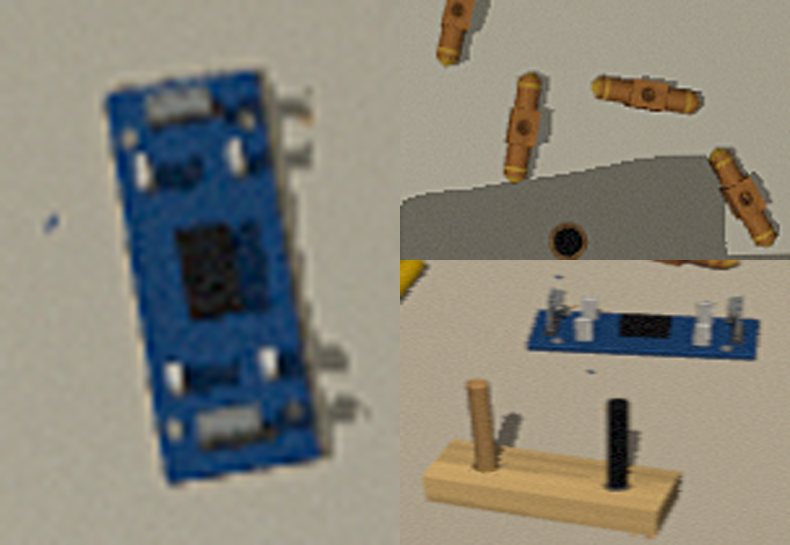

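The crop confirms the choice: the handle at (472,373) lies socket up and is the nearest of the four. The holder's rectangle measures 177 x 68 mm, which matches, at (0.555,0.015) with yaw about 10.4°. Grasping now.

Run:
```python
from m import *
yaw=-9.5; x,y=0.4394,-0.2389
robot.move_pose([x,y,0.17],[180,0,yaw])
robot.line_to([x,y,0.077],vel=0.12,guard=15)
print(robot.observe()["tool_pos"])
robot.set_gripper(0.0)
o=robot.observe();print(o["gripper_width"],o["gripper_force"],o["time"])
robot.line_to([x,y,0.22],vel=0.2)
hx,hy=0.5547,0.0147
robot.move_pose([hx,hy,0.104+0.055],[180,0,10.4])
o=robot.observe();print(o["tool_pos"],o["tcp_rot"],o["gripper_width"],o["ft_force"],o["time"])
for n in("side","top"):
    im=robot.grab_frame(n); cv2.imwrite(f"pics/{n}1r.png",im)
    u,v=proj(n,[[hx,hy,0.07]])[0].astype(int); c=im[v-50:v+50,u-65:u+65]
    cv2.imwrite(f"pics/{n}1c.png",cv2.resize(c,(780,600),interpolation=cv2.INTER_CUBIC)); print(n,u-65,v-50)
```

```text
[ 0.43975877 -0.23931342  0.0777826 ]
0.03335293036030349 60.55627941386774 3.275
[0.55461212 0.01377606 0.15896201] [1.79977988e+02 1.38347004e-02 1.03298389e+01] 0.03319716728453754 [-0.24377244  0.23787724 -2.19599303] 5.2417
side 182 173
top 157 150
```

View pics/top1c.png

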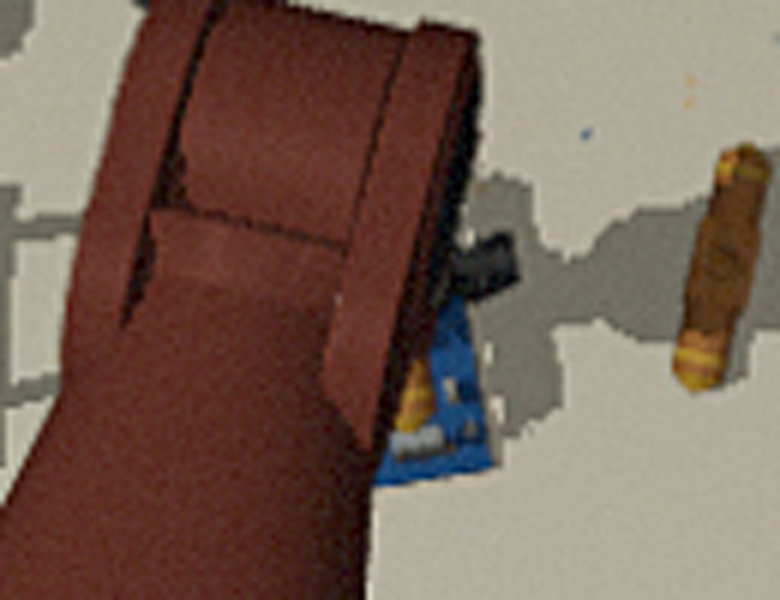

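View pics/side1c.png

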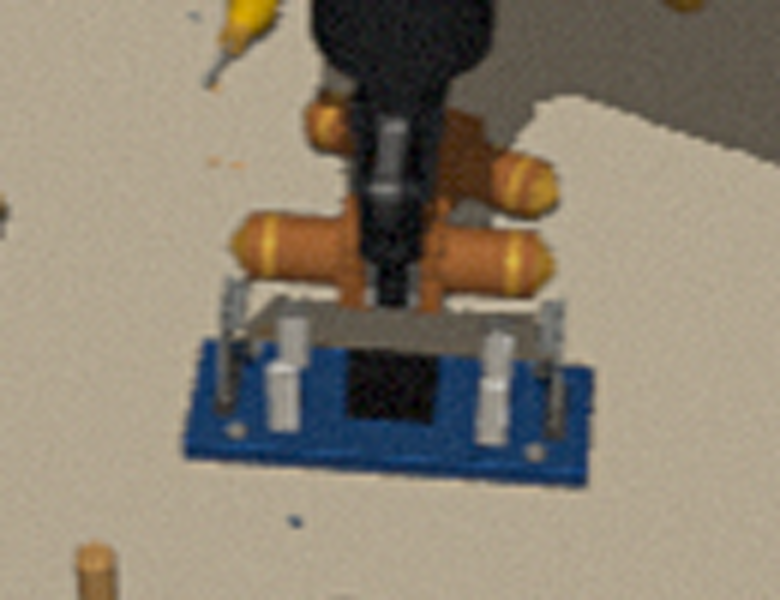

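The handle is held level above the holder. In the side crop its tips are at (232,243) and (553,268). The holder's front bottom corners are at (187,460) and (585,485), its back top corners at (205,340) and (594,368). I'll compare the two in the same camera, so the calibration bias cancels.

Run:
```python
from m import *
s=lambda u,v:(182+u/6-.5+1/12,173+v/6-.5+1/12)
t=lambda u,v:(157+u/6-.5+1/12,150+v/6-.5+1/12)
zc=0.159-0.0598-0.001
a,b=[onz("side",s(*p),zc) for p in((232,243),(553,268))]
print("tips",a,b,np.linalg.norm(a-b),"mid",(a+b)/2,np.degrees(np.arctan2(*(b-a)[1::-1])))
print("top tip",onz("top",t(413,430),zc))
A=onz("side",s(187,461),0);B=onz("side",s(585,486),0);C=onz("side",s(594,368),.012);D=onz("side",s(205,340),.012)
for p in(A,B,C,D): print(p.round(4))
print("mid",((A+B+C+D)/4).round(4),[np.linalg.norm((p-q)[:2]).round(4) for p,q in((A,B),(B,C),(C,D),(D,A))],[np.degrees(np.arctan2(*(p-q)[1::-1])).round(1) for p,q in((A,B),(D,C))])
im=cv2.imread("pics/top0r.png"); hsv=cv2.cvtColor(im,cv2.COLOR_BGR2HSV)
m=np.zeros(im.shape[:2],np.uint8); m[180:220,210:240]=(hsv[180:220,210:240,2]<45)*255
n,l,st,ce=cv2.connectedComponentsWithStats(m); i=1+st[1:,4].argmax(); print("pedestal top",st[i],onz("top",ce[i],.028))
for z in(.0635,.058): print([onz("side",s(*p),z).round(4) for p in((233,285),(553,305))])
```

```text
tips [0.62566817 0.02554592 0.0982    ] [0.48946106 0.0019028  0.0982    ] 0.138243887694976 mid [0.55756462 0.01372436 0.0982    ] -170.15259955263963
top tip [0.48840891 0.00172303 0.0982    ]
[0.6362 0.0629 0.    ]
[0.4637 0.0281 0.    ]
[ 0.4744 -0.0353  0.012 ]
[ 0.6494 -0.0028  0.012 ]
mid [0.5559 0.0132 0.006 ] [np.float64(0.176), np.float64(0.0642), np.float64(0.178), np.float64(0.0671)] [np.float64(11.4), np.float64(10.5)]
pedestal top [219 196  10  13  93] [0.55410497 0.01372957 0.028     ]
[array([0.6297, 0.0135, 0.0635]), array([ 0.4913, -0.014 ,  0.0635])]
[array([0.6318, 0.0075, 0.058 ]), array([ 0.4925, -0.0202,  0.058 ])]
```

Both cameras put the handle about 2.5 mm towards +x in the grip, and the holder at about (0.5551, 0.0138). I'll shift to match, check, then press.

Run:
```python
from m import *
T=np.array([0.5528,0.0136]); rot=[180,0,10.5]
robot.line_to([*T,0.150],vel=0.05,rotation=rot); robot.pause(0.3)
p=robot.observe()["tool_pos"]; c=T+(T-p[:2]); print(p,c)
robot.line_to([*c,0.142],vel=0.04); print(robot.observe()["tool_pos"],robot.observe()["ft_force"])
for z,g in((.132,45),(.122,45),(.113,45),(.107,25)):
    r=robot.line_to([*c,z],vel=0.03,guard=g); o=robot.observe()
    print(z,r,o["tool_pos"].round(4),o["ft_force"].round(1),o["gripper_width"],round(o["time"],2))
robot.pause(0.3);o=robot.observe(); print(o["tool_pos"].round(4),o["ft_force"].round(1))
for n in("side",):
    im=robot.grab_frame(n); cv2.imwrite(f"pics/{n}2r.png",im)
    cv2.imwrite(f"pics/{n}2c.png",cv2.resize(im[173:273,182:312],(780,600),interpolation=cv2.INTER_CUBIC))
```

```text
[0.55289745 0.0136367  0.1501624 ] [0.55270255 0.0135633 ]
[0.55237063 0.01367848 0.14145304] [-0.56997546 -1.02457556 -1.72307448]
0.132 False [0.5536 0.0133 0.1329] [ 0.7 -0.6  6. ] 0.03268156265220551 6.81
0.122 False [0.5524 0.0137 0.1213] [ 2.2 -0.1 -5.3] 0.0332456566208623 7.29
0.113 False [0.5523 0.0138 0.1122] [ 2.5  1.  -7.6] 0.033324793843299734 7.74
0.107 True [0.5529 0.0135 0.1095] [-1.7 -0.7  5.3] 0.033331118914959226 7.97
[0.5529 0.0135 0.1095] [-1.7 -0.5  6.1]
```

View pics/side2c.png

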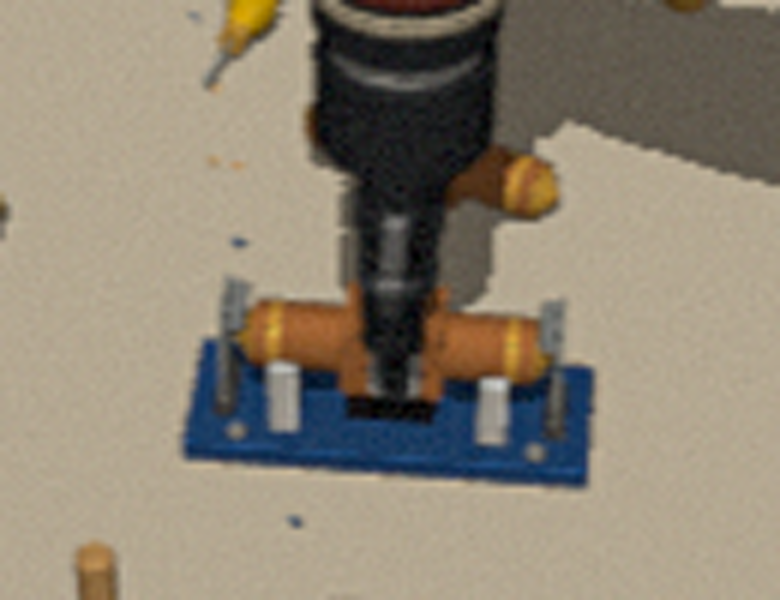

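The handle sits on the pedestal at TCP z 0.1095, where 0.1098 was expected. Both clips stand upright at crop (235,290) and (553,310), over the cones. Now I'll release, retreat clear of the view and measure the socket and shafts.

Run:
```python
from m import *
robot.set_gripper(0.07)
p=robot.observe()["tool_pos"]
robot.line_to([p[0],p[1],0.28],vel=0.2)
robot.move_pose([0.40,-0.28,0.30],[180,0,10])
print(robot.observe()["time"])
for n in("side","top"):
    im=robot.grab_frame(n); cv2.imwrite(f"pics/{n}3r.png",im)
s=cv2.imread("pics/side3r.png"); t=cv2.imread("pics/top3r.png")
a=cv2.resize(t[165:240,115:250],(790,439),interpolation=cv2.INTER_CUBIC)
a=cv2.resize(t[170:235,120:245],(500,260),interpolation=cv2.INTER_CUBIC)
b=cv2.resize(s[205:340,175:290],(500,587),interpolation=cv2.INTER_CUBIC)[:340]
cv2.imwrite("pics/c3.png",np.vstack([a,b]))
# shaft tops
hs=cv2.cvtColor(t,cv2.COLOR_BGR2HSV)
for n,im,r in(("top",t,(175,225,115,150)),("side",s,(255,325,185,250))):
    h=cv2.cvtColor(im,cv2.COLOR_BGR2HSV)[r[0]:r[1],r[2]:r[3]]
    print(n)
    for nm,m in(("pale",cv2.inRange(h,(5,115,40),(19,255,255))),("dark",cv2.inRange(h,(0,0,0),(180,255,45)))):
        N,l,st,ce=cv2.connectedComponentsWithStats(m)
        for i in range(1,N):
            if st[i,4]>15: print(nm,st[i]+np.array([r[2],r[0],0,0,0]),(ce[i]+[r[2],r[0]]).round(2))
```

```text
11.025
top
pale [125 182  17  10  54] [132.54 186.3 ]
pale [147 198   3  13  19] [147.74 203.68]
dark [123 213  17   7  64] [131.25 216.17]
side
pale [ 185  264   65   61 1604] [211.51 308.38]
dark [236 274   6  43 215] [238.98 295.  ]
```

View pics/c3.png

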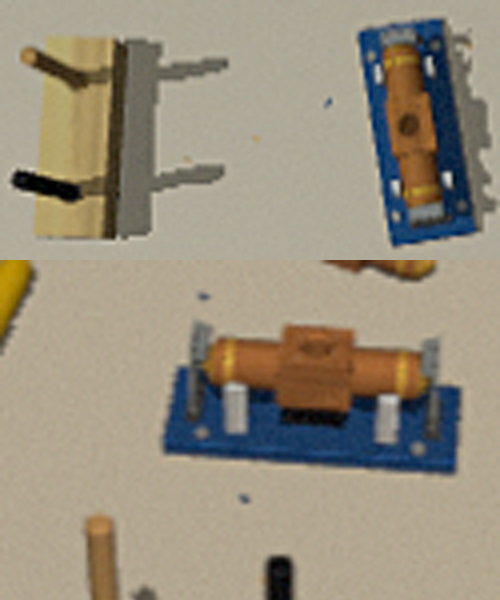

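In the top crop the pale shaft's top is at (27,56), the black one's at (18,180) and the socket at (409,124). In the side crop the pale top is at (99,522), the black one at (280,563) and the socket at (318,345). The handle is home and the clips are shut. Triangulating.

Run:
```python
from m import *
k=587/135
T=lambda u,v:("top",(120+(u+.5)/4-.5,170+(v+.5)/4-.5)); D=lambda u,v:("side",(175+(u+.5)/k-.5,205+(v-260+.5)/k-.5))
for nm,a,b,z in(("pale",T(27,56),D(99,522),.175),("black",T(18,180),D(280,563),.175),("socket",T(409,124),D(318,345),.068)):
    p,e=tri(a,b); print(nm,p.round(4),e.round(4),onz(*a,z).round(4),onz(*b,z).round(4))
# stand outline top face z=.045, crop corners
c=[onz(*T(*q),.045) for q in((43,38),(114,38),(113,238),(35,234))]
for q in c: print(q.round(4))
print("stand",np.mean(c,0))
print("pale at hole",onz(*T(80,79),.045))
```

```text
pale [0.5881 0.2856 0.1759] 0.0017 [0.5874 0.2857 0.175 ] [0.5894 0.2848 0.175 ]
black [0.4985 0.2869 0.1767] 0.0014 [0.4979 0.2873 0.175 ] [0.4997 0.2855 0.175 ]
socket [0.5539 0.0159 0.0702] 0.0004 [0.554  0.0161 0.068 ] [0.5548 0.0135 0.068 ]
[0.6214 0.3152 0.045 ]
[0.6222 0.2569 0.045 ]
[0.4623 0.2502 0.045 ]
[0.4641 0.3134 0.045 ]
stand [0.5425046  0.28393096 0.045     ]
pale at hole [0.58858316 0.28294035 0.045     ]
```

The pale shaft is at (0.588,0.285). The triangulated heights of about 0.175 and the 90 mm spacing to the black shaft both match the description. The socket is at about (0.555,0.014). Now I'll take the shaft and hover it over the socket.

Run:
```python
from m import *
x,y=0.5882,0.2852; rot=[180,0,10.5]
robot.set_gripper(0.06)
robot.move_pose([x,y,0.29],rot)
p=robot.observe()["tool_pos"]; print(p)
print(robot.line_to([x,y,0.189],vel=0.1,guard=8))
robot.set_gripper(0.0); o=robot.observe(); print(o["tool_pos"],o["gripper_width"],o["gripper_force"],o["ft_force"],o["time"])
robot.line_to([x,y,0.30],vel=0.1)
o=robot.observe();print(o["tool_pos"],o["gripper_width"],o["time"])
hx,hy=0.5550,0.0140
robot.move_pose([hx,hy,0.270],rot); robot.pause(0.3)
o=robot.observe();print(o["tool_pos"],o["tcp_rot"],o["gripper_width"],o["ft_force"],o["time"])
im=robot.grab_frame("side"); cv2.imwrite("pics/side4r.png",im); cv2.imwrite("pics/top4r.png",robot.grab_frame("top"))
cv2.imwrite("pics/c4.png",cv2.resize(im[125:265,180:320],(600,600),interpolation=cv2.INTER_CUBIC))
```

```text
[0.58827468 0.28499814 0.29003476]
False
[0.58840951 0.28515012 0.18942703] 0.012756045692837814 58.44246804714203 [ 1.44904965 -1.09753131  2.67555691] 17.3
[0.58796268 0.28513552 0.29905938] 0.012744483749529401 18.5583
[0.55499133 0.01403502 0.2700084 ] [1.79999935e+02 5.58853287e-04 1.05033362e+01] 0.012320286418827526 [ 0.75592521 -0.0602662  -0.78716612] 23.6417
```

View pics/c4.png

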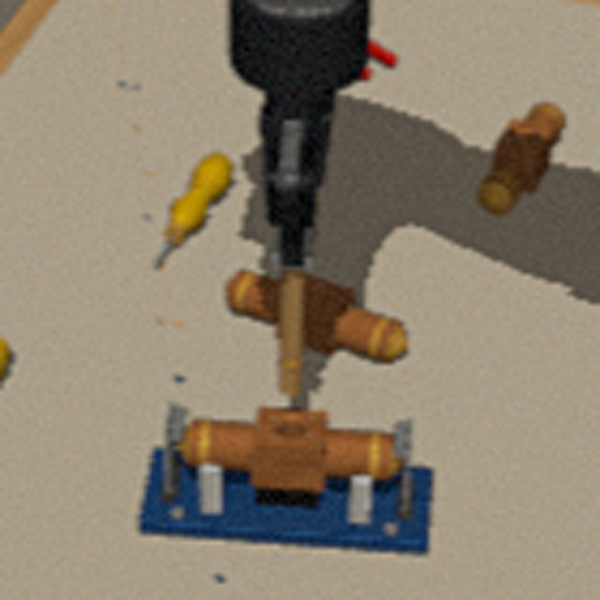

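The shaft is held upright with its banded end down: the foot is at crop (290,393), the band at (291,366) and the socket mouth at (292,430). Next I'll compare foot and socket in the same view and insert.

Run:
```python
from m import *
k=600/140; f=lambda u,v:(180+(u+.5)/k-.5,125+(v+.5)/k-.5)
a=onz("side",f(290,393),.0956); b=onz("side",f(292,430),.068); c=onz("side",f(292,272),.0956+.085)
print(a,b,"top of visible shaft",c,"corr",(b-a)[:2])
print("pred px foot",(proj("side",[[.555,.014,.0956]])-[180,125])*k,"socket",(proj("side",[[.555,.014,.068]])-[180,125])*k)
```

```text
[0.55619578 0.01486731 0.0956    ] [0.55398756 0.01645769 0.068     ] top of visible shaft [0.55859111 0.00756346 0.1806    ] corr [-0.00220822  0.00159038]
pred px foot [[290.66461961 390.83322289]] socket [[289.83485719 425.48514223]]
```

Run:
```python
from m import *
c=np.array([0.5534,0.0153])
robot.line_to([*c,0.255],vel=0.05); robot.pause(.2); b=robot.observe(); print(b["tool_pos"],b["ft_force"].round(1))
for z,g in((.238,6),(.230,6),(.222,8),(.2165,8)):
    r=robot.line_to([*c,z],vel=0.03,guard=g); o=robot.observe()
    print(z,r,o["tool_pos"].round(4),o["ft_force"].round(1),round(o["time"],2))
    if r: break
robot.pause(.2); print(robot.observe()["ft_force"].round(1))
im=robot.grab_frame("side"); cv2.imwrite("pics/c5.png",cv2.resize(im[125:265,180:320],(600,600),interpolation=cv2.INTER_CUBIC))
```

```text
[0.55351317 0.01526768 0.2552599 ] [ 0.8 -0.4 -0.4]
0.238 False [0.5534 0.0153 0.2381] [ 0.4 -1.  -1.2] 25.11
0.23 False [0.5533 0.0153 0.2297] [-0.3 -0.6 -0.2] 25.52
0.222 False [0.5533 0.0153 0.2218] [-0.5 -0.8  0.6] 25.94
0.2165 True [0.554  0.0152 0.2183] [-0.5 -0.5  7. ] 26.18
[-1.7  0.2  4.6]
```

The shaft bottomed out at TCP z 0.2183, where 0.2184 was expected, with hardly any side force. Releasing and checking.

Run:
```python
from m import *
robot.set_gripper(0.06); p=robot.observe()["tool_pos"]
robot.line_to([p[0],p[1],0.33],vel=0.15)
robot.move_pose([0.40,-0.28,0.33],[180,0,10]); robot.pause(.3); print(robot.observe()["time"])
s=robot.grab_frame("side"); t=robot.grab_frame("top")
cv2.imwrite("pics/c6.png",np.hstack([cv2.resize(s[165:275,180:320],(445,350),interpolation=cv2.INTER_CUBIC),cv2.resize(t[150:260,100:240],(350,350*110//140+75),interpolation=cv2.INTER_CUBIC)]))
```

```text
29.4
```

View pics/c6.png

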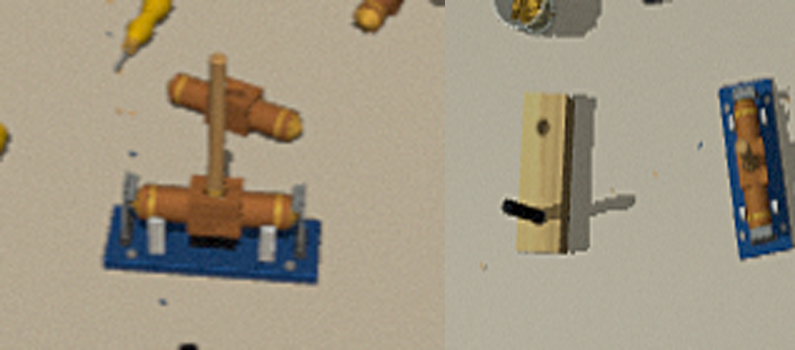

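The shaft stands upright in the socket, foot at (215,190) and top at (217,60). The clips are shut at (130,195) and (298,205), the black shaft is untouched and the robot is clear.

```bash
python3 -c "
from plant import robot
print(robot.job_done())"
```

```text
the job is handed in; nothing more can be done
None
```

The job is handed in at about 29 s of the 58 s allowed: in the last pictures the handle is home with both clips shut and the pale shaft stands upright in its socket; the verdict wasn't returned.

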